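# Hand a panel over from vacuum to the screw clamp

### The job

The plywood panel is about to be cut through and will lose its suction, so clamp it first: push the orange clamp lever round clockwise until the shoe meets the panel, then on until it is snug but not cranked hard, with the lever pointing about straight away from the blue column. Only then close the four black vacuum valve levers, sweeping them over from upright to lying flat with one finger drag along the row. Leave the red lever upright, and do not shift the panel or the things lying about.

Things in the scene. Friction and masses are not known exactly. Their poses are not given: they have to be found in the camera images.
- clamp: Blue screw hold-down bolted to the bed. Origin on the bed under the vertical spindle, z up. Its column (24 x 22 mm, 74 mm high) stands 62 mm off along +y; an arm and a 31 mm round boss, top 76 mm above the bed, carry the spindle over the panel's edge. Two fixed metal straps with wing bolts, up to 64 mm high, hold the panel's far edge at x = 60 to 190 mm, y = -18 and -88 mm
- clamp_screw (a joint): Turn of the orange lever, rad, 0 to 3.6, growing clockwise from above. In the clamp's frame the lever points 0.977 rad minus this value from +x toward +y. The shoe meets the panel at about 1.9; snug is about 2.55 (lever along the clamp's -y, straight away from the column), 2.25 to 2.85 is fine. Needs about 2 N at 50 mm radius, 3 N when snug; stays where it is left
- lever_end (a point): Centre of the 17 mm ball at the end of the one-sided orange clamping lever, 66 mm from the spindle axis. The lever is a round bar 12 mm thick, 3 mm lower at its middle than at the ball; it sinks 12 mm a turn. Below it only the 12 mm spindle stands between 76 and 100 mm above the bed, so a closed gripper's fingertips reaching down to about 98 mm can push the bar round at 50 mm radius
- clamp_shoe: Black rubber shoe, 28 mm across, at the foot of the spindle; origin at the middle of its underside. It is sprung: after touching it presses about 35 N more for each radian of lever, and does not turn
- panel: Loose plywood panel 220 x 140 x 18 mm with a routed groove, flat on the bed under the clamp shoe; origin at the middle of its underside; its long side lies along the clamp's x
- valve_bank: Vacuum manifold fixed on the bed: aluminium header 340 mm long along y, 30 x 30 mm, top 92 mm above the bed, five brass valves under it, dial gauge (top 135 mm) at y = +150 mm. Origin on the bed under the row; -x is the lever side, z up. Lever pivots at z = 38 mm: red at y = +132 mm, black levers 1 to 4 at y = +42, -14, -70, -126 mm
- lever_1 (a joint): Black valve lever nearest the red one: 0 = upright (open), 1.571 = lying flat toward the bank's -y (closed). It swings in the plane x = -43 mm of the bank on an extended stem (lever 15 mm deep in x, 9 mm thick, reaching 44 mm from the pivot), about 28 mm in front of the header; the valve hubs end at x = -23 mm. Resists with 0.05 N m, stays where it is left
- lever_2 (a joint): Second black valve lever, as lever_1. A fingertip drawn along the lever plane toward -y, its end 8 to 11 mm above pivot height (z = 46 to 49 mm), pushes each lever down flat and slides on over it; force 5 to 10 N
- lever_3 (a joint): Third black valve lever, as lever_1. To start the drag there is 81 mm free between the upright red lever and lever 1
- lever_4 (a joint): Fourth black valve lever, at the bank's -y end, as lever_1. Flat, its tip lies at y = -170 mm; nothing stands beyond it for 80 mm, so the drag can run on past y = -190 mm
- red_lever (a joint): Red valve lever (another zone of the bed, to stay open): 0 = upright, 1.571 = flat
- screw_tub: Grey tub of screws, 71 x 71 x 55 mm, a bystander behind the bank; origin at the middle of its underside
- tape_measure: Yellow tape measure, 38 x 90 x 66 mm, a bystander; origin at the middle of its underside
- hex_key_1: Black hex key, 36 x 99 x 9 mm, lying nearer the robot, a bystander; origin at the middle of its underside

How it is judged:
By the outcome, as a careful person would: the job done as asked, in the order asked, and still so for the second after the job is handed in, with the robot touching nothing.
It also fails if it takes over 48 s, if anything falls off the work surface, if the arm or the gripper's body presses on something with over 40 N, if the wrist force passes 120 N, or if a joint passes its speed limit or range.

### The arm

A 6-joint arm with a two-finger parallel gripper is mounted at the origin on a cart in front of the work surface, level with it; the furniture and walls round the work are solid. World frame = base frame: x ahead of the robot, y to its left, z up, the work surface at z = 0. Lengths are in m, angles in degrees, forces in N, time in s.
With the tool pointing down it reaches from about 0.2 to 0.875 m from the base axis. Payload 3.4 kg.
Tool frame: the origin (TCP) lies midway between the tips of the shut fingers; the grasp point (between the pads) lies 19 mm behind it; z points along the fingers, y is the line along which they close (so a half turn about z gives the same grasp; the last joint's range is limited). The gripper opens to 94 mm and grips with 3 to 60 N. Pads are 16 mm wide; open, the fingers measure 119 mm over their backs; the gripper's body (75 mm by 177 mm) begins 78 mm behind the grasp point.
Start: joints at [67.38, 15.808, 86.224, -0, 77.962, -6.933], TCP at [0.155, 0.554, 0.171] pointing down, gripper open.
Joint ranges: [-165.64, 165.64], [-43.16, 119.46], [12.63, 154.43], [-67.54, 247.53], [6.08, 155.33], [-154.97, 154.97]. Speed limits (degrees/s): [147.25, 147.25, 180, 180, 180, 180].

### API

Orientations are given as a 3x3 rotation matrix whose columns are the frame's x, y, z axes.
In Python, from plant import * gives the robot as it stands.
- The arm moves only by the shell command python3 -m jog 'ROWS'. ROWS is a JSON object of lists of equal length, an entry for each row: "rot": the turn, a rotation vector about the tool's x, y, z in rad, a list of three; "translation": the shift along the tool's x, y, z in m, a list of three; "gripper": the finger opening in m, from 0 to 0.094. In form: {"rot": [[wx, wy, wz], ...], "translation": [[tx, ty, tz], ...], "gripper": [gripper, ...]}. A call has exactly 8 rows; each row is the pose to reach, as a shift and turn from the pose commanded when the call began, along the tool's axes at that moment; what a row does not reach only later rows make up. A row lasts 1/10 s, in which the tool goes at most 50 mm and 8.59 degrees, less where a joint would pass 70% of its speed; a pose out of reach is approached as far as the arm can. A call with a gripper value outside its range is refused whole. The fingers move at their own pace and stop on an object; the grip force is fixed at half the most. Time passes only in rows, so rows that repeat a pose let the fingers close, or fill a call up. It gives the time, the measured TCP pose, the force, the opening and the grip force at its end, in the units of the state.
- get_state(): the state, without advancing time (a new reading comes with each control period).
- get_image(name): name is "side" or "top"; returns a dict with "pixels" (420x560x3 uint8, red, green, blue), "camera_matrix" (3x3 intrinsics, pixels), "k1" (the pictures are not rectified: a ray, as slopes to the right and down, at radius r is drawn at 1 + k1 r^2 times it, then the intrinsics apply), "view" (4x4, takes a point from world to camera coordinates). Camera axes: x right, y down, z forward; pixel columns grow to the right and rows downward; lengths in m; the calibration is good to about 2 mm. A picture is of the moment at which its call begins. There is no depth.
- close_job(): hands the job in; it is judged then, once.
The state is a dict: "time": time; "joint_pos": joint angles; "joint_vel": joint speeds; "joint_efforts": joint torques, N m; "tool_pos": TCP position; "eef_rot": TCP orientation; "ft_force": force on the tool from outside, world axes, zero at the start; "moment": the same for the moment, N m; "grip_width": finger opening in m; "grip_force": force on a finger pad.
Only numpy, scipy, OpenCV 4.12 (cv2) and the standard library are available. Lean on these libraries where they do the work, as an engineer would, in place of code of your own. Each camera call takes 0.05 s, during which the arm holds its last target. There are 200 camera calls.

## Working session

There is one attempt and no reset: what is moved stays moved. The work goes in short steps, Python scripts to look and compute and a shell command to move; the robot and the scene stay as the last step left them, time stands still between calls to the robot, and variables do not carry over. Pictures are saved under pics/ and viewed, at most 10 in all, crops included, and the job is handed in when it is done.

```bash
mkdir -p pics; ls
python3 - <<'E'
from plant import *
import cv2,numpy as np
for n in("side","top"):
    d=get_image(n); cv2.imwrite(f"pics/{n}0.png",d["pixels"][:,:,::-1]); np.savez(f"{n}0.npz",**d)
    print(n,d["camera_matrix"].tolist(),d["k1"],np.round(d["view"],4).tolist())
s=get_state(); print(s["time"],s["tool_pos"],s["eef_rot"],s["ft_force"],s["grip_width"])
E
```

```text
pics
side [[414.6083468762994, 0.0, 272.5222854344923], [0.0, 414.6083468762994, 204.32668912573334], [0.0, 0.0, 1.0]] -0.1069238099097243 [[0.9369, -0.3494, 0.0097, -0.5103], [-0.2263, -0.6273, -0.7451, 0.2508], [0.2664, 0.6959, -0.6668, 0.7417], [0.0, 0.0, 0.0, 1.0]]
top [[429.160406558967, 0.0, 275.6409522585765], [0.0, 429.160406558967, 210.95320489070178], [0.0, 0.0, 1.0]] -0.10034726022518986 [[-0.0273, -0.9995, 0.0168, 0.0847], [-0.988, 0.0244, -0.1528, 0.5621], [0.1523, -0.0207, -0.9881, 1.098], [0.0, 0.0, 0.0, 1.0]]
0.1 [0.15528057 0.55308241 0.17032705] [[-9.62745763e-01  2.70407570e-01 -5.85320663e-04]
 [ 2.70408145e-01  9.62744724e-01 -1.42538961e-03]
 [ 1.78078239e-04 -1.53056328e-03 -9.99998813e-01]] [-0.5817634  -0.16955509 -0.56580394] 0.09401135622044934
```

View pics/top0.png

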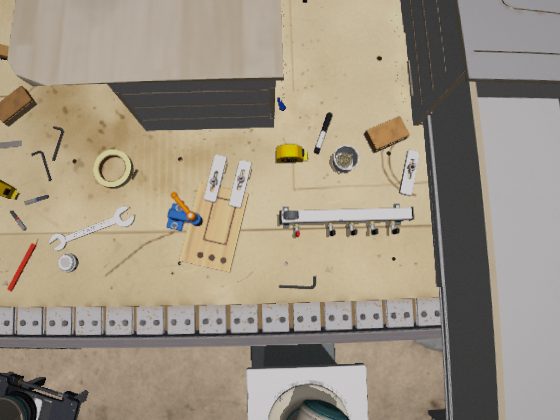

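View pics/side0.png

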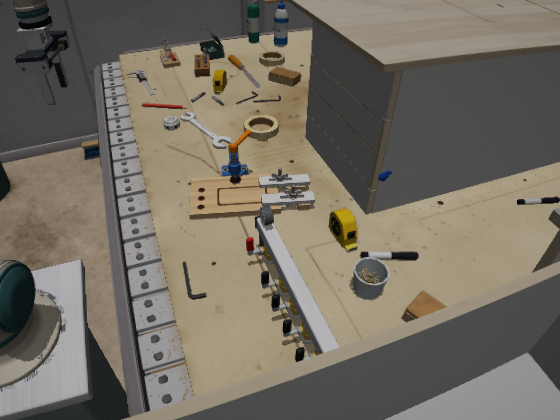

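The top view shows the clamp at about (185,212), with its orange lever ball near (176,196). The panel is below and right of it, around (215,235). The bank runs from (285,215) to (412,213), with the red lever near (297,233) and the black ones near (332..395,230). Next I'll enlarge crops.

```bash
cat > h.py <<'E'
import numpy as np,cv2
from scipy.optimize import least_squares
def load(n): return dict(np.load(n+".npz"))
def proj(d,P):
    P=np.atleast_2d(P); c=P@d["view"][:3,:3].T+d["view"][:3,3]; s=c[:,:2]/c[:,2:]
    s=s*(1+d["k1"]*(s**2).sum(1,keepdims=True)); K=d["camera_matrix"]
    return s*[K[0,0],K[1,1]]+K[:2,2]
def ray(d,uv):
    K=d["camera_matrix"]; p=cv2.undistortPoints(np.array([[uv]],float),K,np.array([float(d["k1"]),0,0,0,0]))[0,0]
    R=d["view"][:3,:3]; t=d["view"][:3,3]; return -R.T@t, R.T@np.array([*p,1])
def onplane(d,uv,z):
    o,v=ray(d,uv); return o+v*(z-o[2])/v[2]
def tri(a,ua,b,ub):
    o,v=ray(a,ua);p,w=ray(b,ub)
    x=np.linalg.lstsq(np.c_[v,-w],p-o,rcond=None)[0]; A=o+v*x[0];B=p+w*x[1]; return (A+B)/2,np.linalg.norm(A-B)
def blobs(d,name,lo,hi,amin=8,box=None):
    h=cv2.cvtColor(d["pixels"],cv2.COLOR_RGB2HSV); m=cv2.inRange(h,lo,hi)
    if box: k=np.zeros_like(m);k[box[1]:box[3],box[0]:box[2]]=1;m*=k
    n,l,s,c=cv2.connectedComponentsWithStats(m)
    for i in range(1,n):
        if s[i,4]>=amin: print(name,c[i].round(1),s[i].tolist())
    return m
E
python3 - <<'E'
from h import *
t=load("top0");s=load("side0")
def crop(d,x,y,w,h,k): return cv2.resize(d["pixels"][y:y+h,x:x+w,::-1],None,fx=k,fy=k,interpolation=cv2.INTER_CUBIC)
a=crop(t,150,145,100,75,4);b=crop(t,270,195,160,50,5)[:, :800]
c=crop(s,180,120,100,75,4); e=crop(s,235,200,110,165,3)
cv2.imwrite("pics/c1.png",np.vstack([np.hstack([a,c]),b]))
cv2.imwrite("pics/c2.png",e)
for d,n in((t,"top"),(s,"side")):
    blobs(d,n+" orange",(5,150,120),(17,255,255),8,(150,110,290,230))
    blobs(d,n+" blue",(100,120,60),(125,255,255),15,(150,110,290,240))
    blobs(d,n+" red",(0,150,80),(4,255,255),5,(235,200,340,300))
    blobs(d,n+" dark",(0,0,0),(180,255,45),8,(255,190,430,365))
E
```

```text
top orange [183.2 206.2] [171, 192, 24, 28, 83]
top blue [179.5 217.8] [167, 204, 34, 27, 351]
top red [297.3 233.4] [296, 231, 4, 6, 17]
top dark [280.1 218.8] [280, 214, 2, 10, 11]
top dark [373.9 231.7] [372, 229, 5, 6, 19]
top dark [395.2 231. ] [392, 229, 7, 5, 24]
top dark [331.8 232.8] [330, 231, 5, 5, 19]
top dark [352.8 232.3] [351, 230, 5, 5, 17]
top dark [341.7 329.9] [255, 324, 175, 10, 268]
top dark [295.4 355.6] [264, 344, 72, 21, 916]
side orange [239.7 138.7] [229, 129, 22, 19, 108]
side blue [233.8 162.3] [222, 151, 25, 18, 93]
side blue [226. 173.] [222, 171, 10, 5, 33]
side blue [242.5 172.2] [238, 170, 10, 5, 33]
side red [249.1 239.4] [246, 238, 7, 4, 20]
side dark [255.5 221.9] [255, 217, 2, 11, 20]
side dark [335.4 226.4] [331, 217, 10, 20, 128]
side dark [268.4 221.5] [265, 219, 9, 6, 34]
side dark [351.  234.6] [348, 231, 7, 8, 44]
side dark [260.8 241.3] [259, 235, 5, 11, 33]
side dark [363.8 254.4] [361, 252, 7, 6, 34]
side dark [404.6 255.8] [391, 253, 27, 7, 168]
side dark [264.9 277.6] [262, 271, 7, 14, 84]
side dark [275.2 300.8] [272, 295, 8, 14, 91]
side dark [286.6 326. ] [283, 319, 9, 15, 95]
side dark [299.3 354.1] [295, 347, 9, 15, 98]
```

View pics/c1.png

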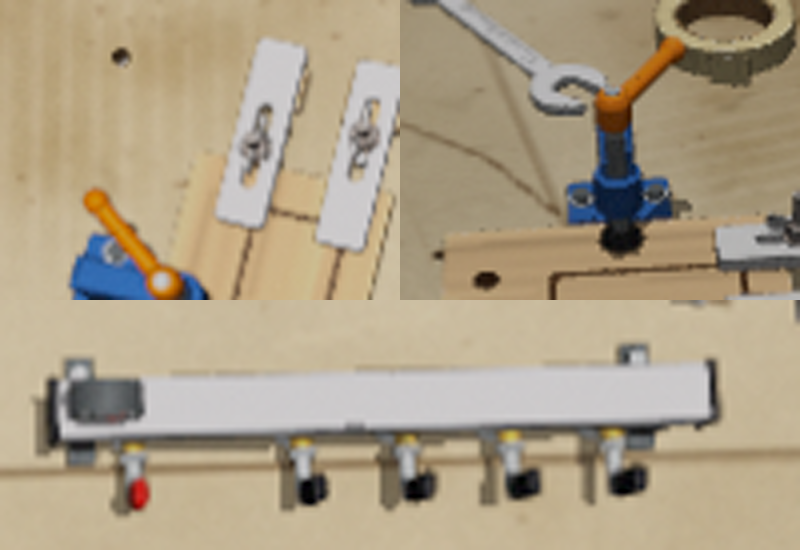

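View pics/c2.png

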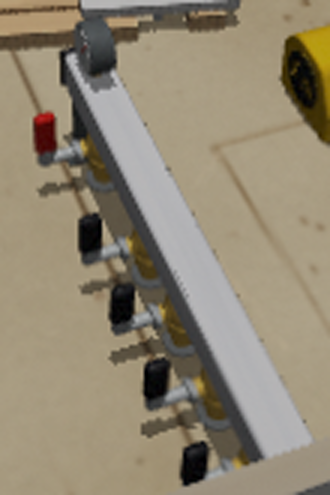

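The crops give the lever ball at top (173.8,195) / side (248.3,131.5) and its hub at top (190.8,215.8) / side (233,145.7). The valve levers are all upright. The strap length sits up-right of the clamp.

Run:
```python
from h import *
t=load("top0");s=load("side0")
T=lambda a,b:tri(t,a,s,b)
ball,e=T((173.8,195),(248.3,131.5));hub,e2=T((190.8,215.8),(233,145.7))
print("ball",ball.round(4),e,"hub",hub.round(4),e2, "dist",np.linalg.norm((ball-hub)[:2]),"dir deg",np.degrees(np.arctan2(*(ball-hub)[1::-1])))
L=[]
for a,b in zip([(331.8,232.8),(352.8,232.3),(373.9,231.7),(395.2,231)],[(264.9,277.6),(275.2,300.8),(286.6,326),(299.3,354.1)]):
    p,e=T(a,b);L.append(p);print("lever",p.round(4),e.round(4), "plane z.066",onplane(t,a,.066)[:2].round(4))
L=np.array(L);v=(L[0]-L[3])[:2];print("bank y dir",np.degrees(np.arctan2(v[1],v[0])),np.linalg.norm(v),"(168)")
print("red",T((297.8,233.5),(249.1,243)))
# panel edges via top: straps edges, groove; panel corners on z=.018 
h=cv2.cvtColor(t["pixels"],cv2.COLOR_RGB2HSV)
for n,uv in {"corner BL":(182,262),"BR":(231,272)}.items(): print(n,onplane(t,uv,.018).round(4))
# lines in header, strap, panel
g=cv2.cvtColor(t["pixels"],cv2.COLOR_RGB2GRAY)
segs=cv2.createLineSegmentDetector().detect(g)[0][:,0]
for x1,y1,x2,y2 in segs:
    if np.hypot(x2-x1,y2-y1)>25 and 175<min(x1,x2) and max(x1,x2)<420 and 150<min(y1,y2) and max(y1,y2)<280:
        zz=.092 if min(x1,x2)>275 else .018
        A,B=onplane(t,(x1,y1),zz),onplane(t,(x2,y2),zz);w=B-A
        print((x1.round(1),y1.round(1),x2.round(1),y2.round(1)),A[:2].round(3),B[:2].round(3),np.degrees(np.arctan2(w[1],w[0])).round(1))
```

```text
ball [0.5977 0.3223 0.1293] 0.0016882965973942876 hub [0.5453 0.2807 0.1246] 0.001563550257481958 dist 0.06684092871621611 dir deg 38.44517380100999
lever [ 0.5005 -0.0744  0.0607] 0.0008 plane z.066 [ 0.4996 -0.0735]
lever [ 0.5004 -0.1298  0.0598] 0.0008 plane z.066 [ 0.4994 -0.1285]
lever [ 0.5003 -0.1857  0.0602] 0.0006 plane z.066 [ 0.4994 -0.1841]
lever [ 0.5002 -0.2423  0.0611] 0.0001 plane z.066 [ 0.4997 -0.2408]
bank y dir 89.9006164930057 0.16797644296434483 (168)
red (array([0.49946021, 0.01503707, 0.06698069]), np.float64(0.0011272433741645485))
corner BL [0.436  0.3235 0.018 ]
BR [0.4065 0.1927 0.018 ]
(np.float32(301.8), np.float32(161.7), np.float32(275.6), np.float32(162.9)) [ 0.684 -0.   ] [0.682 0.068] 91.5
(np.float32(283.1), np.float32(221.7), np.float32(410.6), np.float32(217.8)) [0.529 0.053] [ 0.53  -0.276] -89.7
(np.float32(408.4), np.float32(150.4), np.float32(399.9), np.float32(192.0)) [ 0.71  -0.284] [ 0.598 -0.253] 164.2
(np.float32(214.7), np.float32(199.5), np.float32(225.8), np.float32(156.9)) [0.604 0.235] [0.723 0.204] -14.6
(np.float32(323.1), np.flo
[... 829 characters left out ...]
[0.411 0.199] [0.554 0.163] -14.1
(np.float32(249.1), np.float32(194.3), np.float32(241.6), np.float32(225.6)) [0.616 0.141] [0.53  0.162] 165.7
(np.float32(243.1), np.float32(227.9), np.float32(280.6), np.float32(227.6)) [0.524 0.159] [0.522 0.057] -91.0
(np.float32(240.0), np.float32(233.0), np.float32(230.9), np.float32(270.7)) [0.51  0.167] [0.41  0.193] 165.6
(np.float32(296.9), np.float32(187.0), np.float32(328.1), np.float32(185.8)) [0.617 0.015] [ 0.619 -0.066] -89.1
(np.float32(331.9), np.float32(188.2), np.float32(296.8), np.float32(190.0)) [ 0.612 -0.075] [0.61  0.015] 91.7
(np.float32(183.4), np.float32(257.9), np.float32(190.9), np.float32(226.9)) [0.447 0.32 ] [0.53 0.3 ] -13.7
```

```bash
cat > g.py <<'E'
from plant import *
from h import *
from scipy.spatial.transform import Rotation as Ro
C=np.array([.5455,.281]); r=.047
def pose(x,y,z,yaw):
    a=np.radians(yaw); X=np.array([np.cos(a),np.sin(a),0]); Z=np.array([0,0,-1.]); return np.array([x,y,z]),np.c_[X,np.cross(Z,X),Z]
def arc(phi,off,z):
    a=np.radians(phi); u=np.array([np.cos(a),np.sin(a)]); n=np.array([-u[1],u[0]]); p=C+r*u+off*n
    return pose(*p,z,phi+180)
def rel(poses):
    s=get_state(); print("t",round(s["time"],2),"tcp",s["tool_pos"].round(4),"F",np.round(s["ft_force"],1),"w",round(s["grip_width"],4),"j",np.round(s["joint_pos"],0).tolist())
    R=s["eef_rot"]
    print("yaw",np.degrees(np.arctan2(R[1,0],R[0,0])).round(2))
    print("rot",[Ro.from_matrix(R.T@q).as_rotvec().round(3).tolist() for p,q in poses])
    print("tr",[(R.T@(p-s["tool_pos"])).round(4).tolist() for p,q in poses])
E
python3 -c "
from g import *
rel([arc(41.8,.042,.17),arc(41.8,.042,.10)])"
```

```text
t 0.1 tcp [0.1553 0.5531 0.1703] F [-0.6 -0.2 -0.6] w 0.094 j [67.0, 16.0, 86.0, -0.0, 78.0, -7.0]
yaw 164.31
rot [[-0.001, -0.001, -1.003], [-0.001, -0.001, -1.003]]
tr [[-0.4391, -0.0942, 0.0004], [-0.4391, -0.0941, 0.0704]]
```

```bash
python3 -m jog '{"rot":[[0,0,-0.125],[0,0,-0.25],[0,0,-0.375],[0,0,-0.5],[0,0,-0.625],[0,0,-0.75],[0,0,-0.875],[0,0,-1.003]],"translation":[[-0.04,-0.01,0],[-0.085,-0.02,0],[-0.13,-0.03,0],[-0.175,-0.04,0],[-0.22,-0.05,0],[-0.265,-0.06,0],[-0.31,-0.07,0],[-0.355,-0.08,0]],"gripper":[0,0,0,0,0,0,0,0]}'
python3 -c "
from g import *
rel([arc(41.8,.042,.17),arc(41.8,.042,.10)])"
```

```text
time: 0.9
tool_pos: [0.4769, 0.3793, 0.1707]
eef_rot: [[-0.742, -0.67, -0.001], [-0.67, 0.742, -0.0], [0.001, 0.0, -1.0]]
ft_force: [0.7, 1.1, 0.2]
grip_width: 0.0338
grip_force: 0.0
t 0.9 tcp [0.4769 0.3793 0.1707] F [0.7 1.1 0.2] w 0.0338 j [32.0, 19.0, 82.0, 0.0, 79.0, -100.0]
yaw -137.93
rot [[0.0, -0.001, 0.005], [0.0, -0.001, 0.005]]
tr [[-0.0323, -0.0772, 0.0006], [-0.0323, -0.0772, 0.0706]]
```

```bash
python3 -m jog '{"rot":[[0,0,0],[0,0,0],[0,0,0],[0,0,0],[0,0,0],[0,0,0],[0,0,0],[0,0,0]],"translation":[[-0.015,-0.04,0],[-0.032,-0.077,0],[-0.032,-0.077,0],[-0.032,-0.077,0.02],[-0.032,-0.077,0.04],[-0.032,-0.077,0.06],[-0.032,-0.077,0.07],[-0.032,-0.077,0.07]],"gripper":[0,0,0,0,0,0,0,0]}'
python3 -c "
from g import *
d=get_image('side');cv2.imwrite('pics/s1.png',cv2.resize(d['pixels'][80:230,150:350,::-1],None,fx=4,fy=4))
rel([arc(41.8,.042,.10)]);rel([arc(p,.0185,.10) for p in (41.8,37,32,27,22,17,12,7)])"
```

```text
time: 1.7
tool_pos: [0.5489, 0.3443, 0.0993]
eef_rot: [[-0.745, -0.667, -0.004], [-0.667, 0.745, -0.001], [0.004, 0.001, -1.0]]
ft_force: [0.6, 0.3, -0.4]
grip_width: 0.0004
grip_force: 0.0
t 1.75 tcp [0.5499 0.3447 0.1006] F [0.6 0.5 0.9] w 0.0003 j [26.0, 25.0, 83.0, 0.0, 73.0, -106.0]
yaw -138.19
rot [[0.001, -0.001, 0.0]]
tr [[-0.0012, -0.0025, 0.0006]]
t 1.75 tcp [0.5499 0.3447 0.1006] F [0.6 0.5 0.9] w 0.0003 j [26.0, 25.0, 83.0, 0.0, 73.0, -106.0]
yaw -138.19
rot [[0.001, -0.001, 0.0], [0.001, -0.001, 0.084], [0.001, -0.001, 0.171], [0.0, -0.001, 0.258], [0.0, -0.001, 0.346], [0.0, -0.001, 0.433], [0.0, -0.001, 0.52], [0.0, -0.001, 0.608]]
tr [[-0.0012, -0.026, 0.0006], [-0.0026, -0.03, 0.0006], [-0.0037, -0.0343, 0.0006], [-0.0044, -0.0387, 0.0006], [-0.0047, -0.0431, 0.0006], [-0.0046, -0.0475, 0.0006], [-0.0042, -0.0518, 0.0006], [-0.0034, -0.0562, 0.0006]]
```

View pics/s1.png

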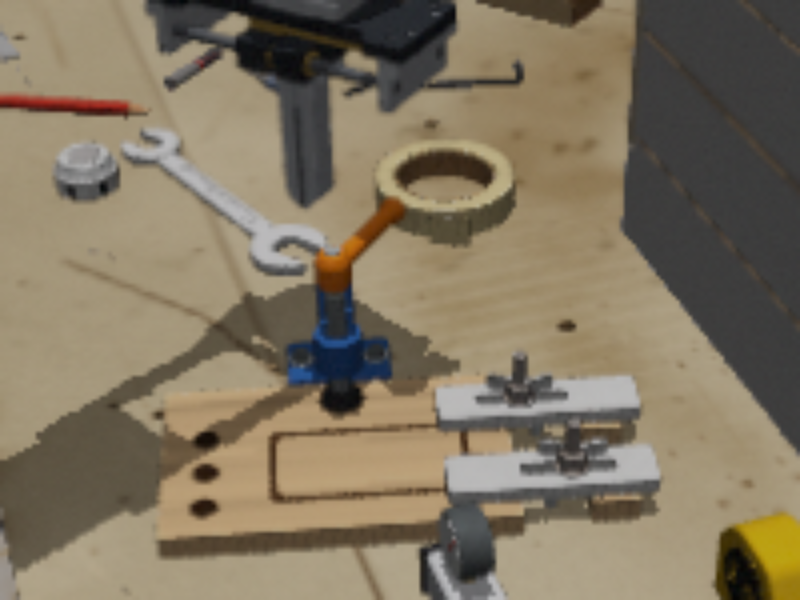

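The closed fingers (tip near (310,195) in the crop) sit on the counter-clockwise side of the lever, clear of it. Next I start the sweep.

```bash
python3 -m jog '{"rot":[[0,0,0],[0,0,0],[0,0,0.084],[0,0,0.171],[0,0,0.258],[0,0,0.346],[0,0,0.433],[0,0,0.52]],"translation":[[-0.001,-0.013,0],[-0.001,-0.026,0],[-0.0026,-0.03,0],[-0.0037,-0.0343,0],[-0.0044,-0.0387,0],[-0.0047,-0.0431,0],[-0.0046,-0.0475,0],[-0.0042,-0.0518,0]],"gripper":[0,0,0,0,0,0,0,0]}'
python3 -c "
from g import *
rel([arc(p,.0185,.10) for p in (7,2,-4,-10,-16,-22,-28,-34)])"
```

```text
time: 2.55
tool_pos: [0.5901, 0.3076, 0.1021]
eef_rot: [[-0.979, -0.203, 0.002], [-0.203, 0.979, 0.0], [-0.002, -0.0, -1.0]]
ft_force: [-0.1, -0.6, 0.8]
grip_width: 0.0005
grip_force: 0.0
t 2.55 tcp [0.5901 0.3076 0.1021] F [-0.1 -0.6  0.8] w 0.0005 j [22.0, 26.0, 81.0, -0.0, 73.0, -80.0]
yaw -168.28
rot [[0.0, 0.002, 0.082], [0.0, 0.002, 0.17], [0.0, 0.002, 0.274], [0.0, 0.002, 0.379], [0.0, 0.002, 0.484], [0.001, 0.002, 0.589], [0.001, 0.002, 0.693], [0.001, 0.002, 0.798]]
tr [[0.0007, -0.0024, 0.0021], [-0.0003, -0.0067, 0.0021], [-0.0011, -0.0119, 0.0021], [-0.0014, -0.0172, 0.0021], [-0.0011, -0.0225, 0.0021], [-0.0003, -0.0277, 0.0021], [0.0011, -0.0328, 0.0021], [0.0031, -0.0377, 0.0021]]
```

```bash
python3 -m jog '{"rot":[[0,0,0.082],[0,0,0.17],[0,0,0.274],[0,0,0.379],[0,0,0.484],[0,0,0.589],[0,0,0.693],[0,0,0.798]],"translation":[[0.0007,-0.0024,0.001],[-0.0003,-0.0067,0.001],[-0.0011,-0.0119,0.001],[-0.0014,-0.0172,0.001],[-0.0011,-0.0225,0.001],[-0.0003,-0.0277,0.001],[0.0011,-0.0328,0.001],[0.0031,-0.0377,0.001]],"gripper":[0,0,0,0,0,0,0,0]}'
python3 -c "
from g import *
d=get_image('side');blobs(d,'o',(5,150,120),(17,255,255),8,(150,110,290,230))
cv2.imwrite('pics/s2.png',cv2.resize(d['pixels'][80:230,150:350,::-1],None,fx=4,fy=4))
rel([arc(p,.0185,.10) for p in (-40,-46,-52,-58,-62,-66,-70,-74)])"
```

```text
time: 3.35
tool_pos: [0.5948, 0.2699, 0.1011]
eef_rot: [[-0.829, 0.56, 0.002], [0.56, 0.829, 0.0], [-0.002, 0.001, -1.0]]
ft_force: [0.3, 0.4, 0.4]
grip_width: 0.0009
grip_force: 0.0
o [235.7 142.2] [229, 132, 18, 16, 63]
t 3.4 tcp [0.5946 0.2691 0.1011] F [ 0.3  0.3 -0.5] w 0.0006 j [18.0, 25.0, 82.0, -0.0, 73.0, -37.0]
yaw 145.79
rot [[0.001, 0.002, 0.101], [0.001, 0.002, 0.206], [0.001, 0.002, 0.31], [0.001, 0.002, 0.415], [0.001, 0.002, 0.485], [0.001, 0.002, 0.555], [0.001, 0.002, 0.625], [0.001, 0.001, 0.694]]
tr [[-0.0013, -0.0041, 0.0011], [-0.0025, -0.0092, 0.0011], [-0.0031, -0.0145, 0.0011], [-0.0032, -0.0198, 0.0011], [-0.0029, -0.0233, 0.001], [-0.0024, -0.0268, 0.001], [-0.0017, -0.0302, 0.001], [-0.0007, -0.0336, 0.001]]
```

View pics/s2.png

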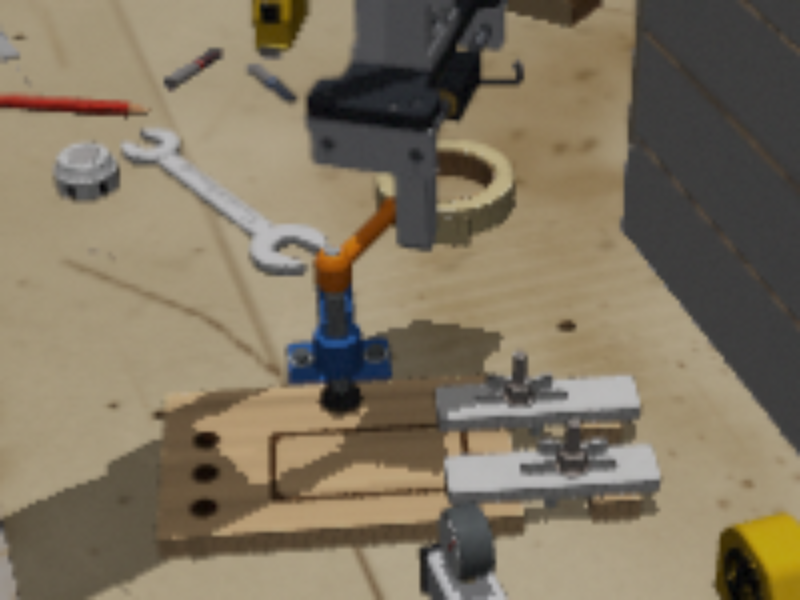

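```bash
python3 -c "
from g import *
s=load('side0');c=lambda P:((proj(s,P)-[150,80])*4).round(0).tolist()
print('tcp',c([.5946,.2691,.1011]),'s1 tcp',c([.5499,.3447,.1006]))
for ph in (41.8,38,-34,-20):
  a=np.radians(ph);print(ph,[c([*(C+k*np.array([np.cos(a),np.sin(a)])),z]) for k,z in((0,.1246),(.05,.126),(.066,.129))])
d=get_image('top');t=load('top0');cv2.imwrite('pics/t2.png',cv2.resize(d['pixels'][165:240,140:240,::-1],None,fx=6,fy=6,interpolation=cv2.INTER_CUBIC))
print('top tcp',((proj(t,[.5946,.2691,.1011])-[140,165])*6).round())
"
```

```text
tcp [[415.0, 290.0]] s1 tcp [[312.0, 241.0]]
41.8 [[[331.0, 263.0]], [[373.0, 221.0]], [[386.0, 205.0]]]
38 [[[331.0, 263.0]], [[378.0, 223.0]], [[392.0, 207.0]]]
-34 [[[331.0, 263.0]], [[411.0, 272.0]], [[436.0, 272.0]]]
-20 [[[331.0, 263.0]], [[414.0, 261.0]], [[440.0, 257.0]]]
top tcp [[343. 195.]]
```

View pics/t2.png

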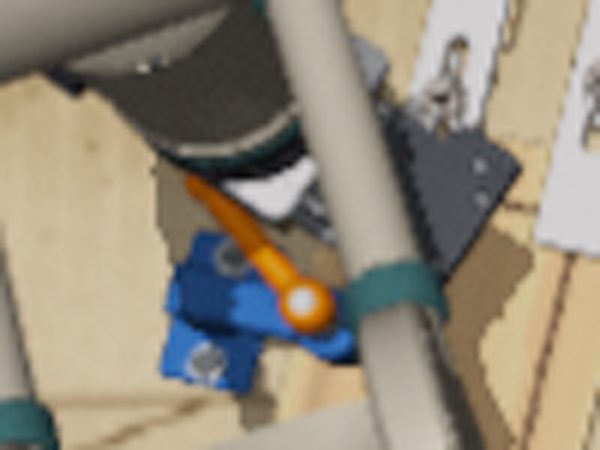

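The lever has not moved (side crop: bar still runs (333,265) to (390,210)). The visible fingertip, at (415,245), is about 11 px above where the reported TCP projects (415,290). I'll check the tip location in both views.

```bash
python3 -c "
from g import *
t=load('top0');s=load('side0');now=get_image('side')
st=get_state();p0=np.array([.1553,.5531,.1703]);y0=np.array([.27,.963,0])
def mk(d,pts,x,y,w,h,k):
  im=cv2.resize(d['pixels'][y:y+h,x:x+w,::-1],None,fx=k,fy=k,interpolation=cv2.INTER_CUBIC).copy()
  for P in pts:
    u=((proj(d,P)[0]-[x,y])*k).astype(int);print(u);cv2.circle(im,tuple(int(v) for v in u),3,(255,0,255),-1)
  return im
P=[p0,p0+.047*y0,p0-.047*y0]
a=mk(s,P,0,0,100,110,4);b=mk(t,P,0,360,100,60,4);c=mk(now,[st['tool_pos']],210,85,80,110,4)
im=np.zeros((700,780,3),np.uint8)
im[:440,:400]=a;im[450:690,:400]=b;im[:440,405:725]=c
cv2.imwrite('pics/m.png',im[:600] if 0 else cv2.resize(im,(650,583)))
"
```

```text
[246 425]
[267 392]
[224 461]
[283  94]
[208  71]
[359 118]
[174 268]
```

View pics/m.png

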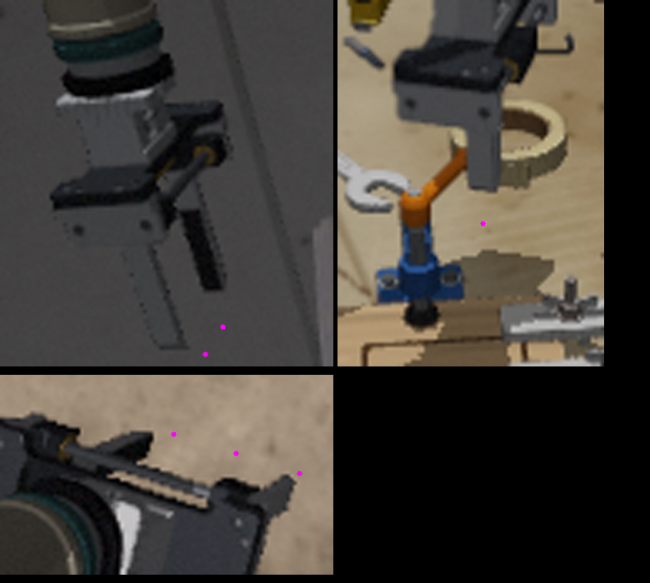

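```bash
python3 -c "
from g import *
t=load('top0');s=load('side0')
n=tri(t,(84.9,395.1),s,(51.6,104.1));f=tri(t,(40.5,380.4),s,(63.9,86.4));print(n,f)
m=(n[0]+f[0])/2;d=m-[.1553,.5531,.1703];print('mid',m,'diff',d)
R=np.array([[-.9627,.2704,0],[.2704,.9627,0],[0,0,-1]]);print('tool',R.T@d)
st=get_state();o,v=ray(s,(253.9,141.4))
for z in(.1,.11,.12,.125,.13,.14):
  P=o+v*(z-o[2])/v[2];D=P-st['tool_pos'];print(z,P.round(4),D.round(4),(st['eef_rot'].T@D).round(4))
"
```

```text
(array([0.14040008, 0.50500333, 0.2045808 ]), np.float64(0.002930388352606027)) (array([0.16808771, 0.61141324, 0.19920415]), np.float64(0.0004700513434974535))
mid [0.1542439  0.55820828 0.20189247] diff [-0.0010561   0.00510828  0.03159247]
tool [ 0.00239799  0.00463217 -0.03159247]
0.1 [0.6111 0.3173 0.1   ] [ 0.0167  0.0471 -0.0009] [0.0123 0.0484 0.001 ]
0.11 [0.6065 0.3027 0.11  ] [0.012  0.0325 0.0091] [ 0.008   0.0337 -0.0091]
0.12 [0.6018 0.2882 0.12  ] [0.0073 0.0179 0.0191] [ 0.0038  0.019  -0.0191]
0.125 [0.5994 0.2809 0.125 ] [0.005  0.0107 0.0241] [ 0.0017  0.0117 -0.0241]
0.13 [0.5971 0.2736 0.13  ] [0.0027 0.0034 0.0291] [-0.0004  0.0043 -0.0291]
0.14 [0.5924 0.259  0.14  ] [-0.002  -0.0112  0.0391] [-0.0046 -0.0104 -0.0391]
```

Triangulating the open fingertips in both views at the start, and again now, puts the real tips about 30 mm above the reported TCP. The fingers therefore passed over the bar. I'll go back and repeat 30 mm lower.

```bash
python3 -c "
from g import *
rel([arc(-34,.0185,.125),arc(30,.05,.125),arc(41.8,.044,.125)])"
```

```text
t 3.5 tcp [0.5944 0.2702 0.1009] F [-1.1  0.3 -0.1] w 0.0002 j [18.0, 25.0, 82.0, -0.0, 73.0, -38.0]
yaw 146.3
rot [[0.001, 0.001, 0.005], [0.0, 0.002, -1.112], [0.0, 0.002, -1.318]]
tr [[-0.0004, 0.0001, -0.0241], [0.0707, 0.0461, -0.0241], [0.0775, 0.0384, -0.0241]]
```

```bash
python3 -m jog '{"rot":[[0,0,-0.13],[0,0,-0.26],[0,0,-0.4],[0,0,-0.54],[0,0,-0.68],[0,0,-0.82],[0,0,-0.96],[0,0,-1.1]],"translation":[[0,0,-0.024],[0.005,0.008,-0.024],[0.015,0.016,-0.024],[0.026,0.024,-0.024],[0.038,0.032,-0.024],[0.05,0.038,-0.024],[0.06,0.042,-0.024],[0.071,0.046,-0.024]],"gripper":[0,0,0,0,0,0,0,0]}'
python3 -c "
from g import *
rel([arc(41.8,.044,.125),arc(41.8,.044,.069)])"
```

```text
time: 4.3
tool_pos: [0.5602, 0.3493, 0.1245]
eef_rot: [[-0.868, -0.496, 0.001], [-0.496, 0.868, 0.0], [-0.001, -0.0, -1.0]]
ft_force: [0.1, 0.4, -0.3]
grip_width: 0.0008
grip_force: 0.0
t 4.3 tcp [0.5602 0.3493 0.1245] F [ 0.1  0.4 -0.3] w 0.0008 j [26.0, 25.0, 79.0, -0.0, 76.0, -94.0]
yaw -150.25
rot [[-0.0, 0.001, -0.21], [-0.0, 0.001, -0.21]]
tr [[0.0099, 0.0008, -0.0005], [0.0099, 0.0008, 0.0555]]
```

```bash
python3 -m jog '{"rot":[[0,0,-0.1],[0,0,-0.21],[0,0,-0.21],[0,0,-0.21],[0,0,-0.21],[0,0,-0.21],[0,0,-0.21],[0,0,-0.21]],"translation":[[0.005,0.001,0],[0.01,0.001,0],[0.01,0.001,0.012],[0.01,0.001,0.024],[0.01,0.001,0.036],[0.01,0.001,0.048],[0.01,0.001,0.0555],[0.01,0.001,0.0555]],"gripper":[0,0,0,0,0,0,0,0]}'
python3 -c "
from g import *
d=get_image('side');cv2.imwrite('pics/s3.png',cv2.resize(d['pixels'][80:230,150:350,::-1],None,fx=4,fy=4))
rel([arc(p,.0185,.069) for p in (41.8,37,32,27,22,17,12,7)])"
```

```text
time: 5.1
tool_pos: [0.5496, 0.3443, 0.0666]
eef_rot: [[-0.751, -0.66, -0.003], [-0.66, 0.751, -0.001], [0.003, 0.001, -1.0]]
ft_force: [-0.5, -0.3, -0.1]
grip_width: 0.0004
grip_force: 0.0
t 5.15 tcp [0.5502 0.3446 0.0676] F [0.1 0.5 0.3] w 0.0003 j [26.0, 26.0, 85.0, 0.0, 69.0, -105.0]
yaw -138.69
rot [[0.0, -0.001, -0.009], [0.0, -0.001, 0.075], [0.0, -0.001, 0.162], [0.0, -0.001, 0.25], [0.0, -0.001, 0.337], [0.0, -0.002, 0.424], [0.0, -0.002, 0.512], [0.0, -0.002, 0.599]]
tr [[-0.0013, -0.0258, -0.0014], [-0.0027, -0.0298, -0.0014], [-0.0038, -0.034, -0.0014], [-0.0046, -0.0384, -0.0014], [-0.0049, -0.0428, -0.0014], [-0.0049, -0.0472, -0.0014], [-0.0045, -0.0515, -0.0014], [-0.0037, -0.0559, -0.0014]]
```

```bash
python3 -m jog '{"rot":[[0,0,0],[0,0,0],[0,0,0.084],[0,0,0.171],[0,0,0.258],[0,0,0.346],[0,0,0.433],[0,0,0.52]],"translation":[[-0.001,-0.013,0],[-0.001,-0.026,0],[-0.0026,-0.03,0],[-0.0037,-0.0343,0],[-0.0044,-0.0387,0],[-0.0047,-0.0431,0],[-0.0046,-0.0475,0],[-0.0042,-0.0518,0]],"gripper":[0,0,0,0,0,0,0,0]}'
python3 -c "
from g import *
d=get_image('side');blobs(d,'o',(5,150,120),(17,255,255),8,(150,110,290,230))
rel([arc(p,.0185,.069) for p in (7,2,-4,-10,-16,-22,-28,-34)])"
```

```text
time: 5.95
tool_pos: [0.5882, 0.3085, 0.0686]
eef_rot: [[-0.981, -0.195, -0.001], [-0.195, 0.981, 0.002], [0.001, 0.002, -1.0]]
ft_force: [-2.2, 1.9, -1.1]
grip_width: -0.0
grip_force: 1.2
o [238.6 143. ] [229, 137, 26, 11, 69]
t 6.0 tcp [0.5886 0.3079 0.0687] F [-2.   2.2 -1. ] w 0.0001 j [22.0, 27.0, 83.0, 0.0, 70.0, -80.0]
yaw -168.89
rot [[0.001, -0.0, 0.072], [0.001, -0.0, 0.159], [0.001, -0.0, 0.264], [0.001, -0.0, 0.368], [0.001, -0.0, 0.473], [0.001, -0.001, 0.578], [0.001, -0.001, 0.683], [0.001, -0.001, 0.787]]
tr [[-0.0007, -0.003, -0.0003], [-0.0019, -0.0072, -0.0003], [-0.0027, -0.0124, -0.0003], [-0.003, -0.0177, -0.0003], [-0.0028, -0.023, -0.0003], [-0.002, -0.0282, -0.0003], [-0.0007, -0.0333, -0.0004], [0.0012, -0.0383, -0.0004]]
```

The fingers are in contact (about 3 N), and the lever is moving.

```bash
python3 -m jog '{"rot":[[0,0,0.072],[0,0,0.159],[0,0,0.264],[0,0,0.368],[0,0,0.473],[0,0,0.578],[0,0,0.683],[0,0,0.787]],"translation":[[-0.0007,-0.003,0],[-0.0019,-0.0072,0],[-0.0027,-0.0124,0],[-0.003,-0.0177,0],[-0.0028,-0.023,0],[-0.002,-0.0282,0],[-0.0007,-0.0333,0],[0.0012,-0.0383,0]],"gripper":[0,0,0,0,0,0,0,0]}'
python3 -c "
from g import *
d=get_image('side');blobs(d,'o',(5,150,120),(17,255,255),8,(150,110,290,230))
rel([arc(p,.0185,.068) for p in (-40,-46,-52,-58,-64,-70,-75,-80)])"
```

```text
time: 6.8
tool_pos: [0.596, 0.2707, 0.0691]
eef_rot: [[-0.831, 0.556, 0.002], [0.556, 0.831, 0.002], [-0.001, 0.003, -1.0]]
ft_force: [1.9, 2.8, -1.2]
grip_width: -0.0001
grip_force: 0.9
o [233.1 146. ] [229, 143, 10, 6, 39]
o [247.4 146.7] [240, 146, 17, 2, 22]
t 6.85 tcp [0.5956 0.2698 0.0691] F [ 1.   0.9 -0.9] w 0.0008 j [18.0, 26.0, 85.0, -0.0, 69.0, -38.0]
yaw 146.06
rot [[0.002, 0.001, 0.106], [0.002, 0.001, 0.21], [0.002, 0.001, 0.315], [0.002, 0.001, 0.42], [0.002, 0.001, 0.525], [0.002, 0.001, 0.629], [0.002, 0.001, 0.717], [0.002, 0.001, 0.804]]
tr [[-0.0008, -0.0053, 0.0011], [-0.002, -0.0105, 0.0011], [-0.0026, -0.0157, 0.0011], [-0.0026, -0.021, 0.0011], [-0.0021, -0.0263, 0.0011], [-0.001, -0.0314, 0.0011], [0.0003, -0.0356, 0.0011], [0.0019, -0.0397, 0.0011]]
```

```bash
python3 -m jog '{"rot":[[0,0,0.106],[0,0,0.21],[0,0,0.315],[0,0,0.42],[0,0,0.525],[0,0,0.629],[0,0,0.717],[0,0,0.804]],"translation":[[-0.0008,-0.0053,0.001],[-0.002,-0.0105,0.001],[-0.0026,-0.0157,0.001],[-0.0026,-0.021,0.001],[-0.0021,-0.0263,0.001],[-0.001,-0.0314,0.001],[0.0003,-0.0356,0.001],[0.0019,-0.0397,0.001]],"gripper":[0,0,0,0,0,0,0,0]}'
python3 -c "
from g import *
d=get_image('side');blobs(d,'o',(5,150,120),(17,255,255),8,(150,110,290,230))
rel([arc(p,.0185,.067) for p in (-84,-87,-90,-93,-96,-99,-102,-104)])"
```

```text
time: 7.65
tool_pos: [0.5731, 0.2381, 0.0683]
eef_rot: [[-0.179, 0.984, 0.004], [0.984, 0.179, -0.0], [-0.001, 0.004, -1.0]]
ft_force: [2.1, 0.4, -1.9]
grip_width: 0.0
grip_force: 1.1
o [230.4 145.6] [229, 144, 5, 4, 10]
t 7.7 tcp [0.5722 0.2378 0.0683] F [ 2.   0.4 -1.3] w 0.0001 j [16.0, 24.0, 90.0, -0.0, 67.0, 6.0]
yaw 100.18
rot [[0.003, 0.001, 0.073], [0.003, 0.001, 0.125], [0.003, 0.001, 0.178], [0.003, 0.001, 0.23], [0.003, 0.0, 0.282], [0.003, 0.0, 0.335], [0.003, 0.0, 0.387], [0.003, 0.0, 0.422]]
tr [[-0.001, -0.0037, 0.0013], [-0.0017, -0.0062, 0.0013], [-0.0023, -0.0088, 0.0013], [-0.0027, -0.0114, 0.0013], [-0.003, -0.014, 0.0013], [-0.0032, -0.0167, 0.0013], [-0.0032, -0.0193, 0.0012], [-0.0032, -0.0211, 0.0012]]
```

```bash
python3 -m jog '{"rot":[[0,0,0.073],[0,0,0.125],[0,0,0.178],[0,0,0.23],[0,0,0.282],[0,0,0.335],[0,0,0.387],[0,0,0.4]],"translation":[[-0.001,-0.0037,0.001],[-0.0017,-0.0062,0.001],[-0.0023,-0.0088,0.001],[-0.0027,-0.0114,0.001],[-0.003,-0.014,0.001],[-0.0032,-0.0167,0.001],[-0.0032,-0.0193,0.001],[-0.0032,-0.02,0.001]],"gripper":[0,0,0,0,0,0,0,0]}'
python3 -c "
from g import *
rel([arc(-103,.05,.067),arc(-103,.05,.15)])"
```

```text
time: 8.5
tool_pos: [0.5534, 0.2311, 0.0672]
eef_rot: [[0.215, 0.977, 0.003], [0.977, -0.215, -0.001], [-0.0, 0.003, -1.0]]
ft_force: [2.6, -2.8, -1.0]
grip_width: 0.0008
grip_force: 1.4
t 8.5 tcp [0.5534 0.2311 0.0672] F [ 2.6 -2.8 -1. ] w 0.0008 j [16.0, 22.0, 92.0, -0.0, 65.0, 29.0]
yaw 77.6
rot [[0.003, 0.0, 0.01], [0.003, 0.0, 0.01]]
tr [[-0.0004, 0.031, 0.0003], [-0.0005, 0.0313, -0.0827]]
```

```bash
python3 -m jog '{"rot":[[0,0,0],[0,0,0],[0,0,0],[0,0,0],[0,0,0],[0,0,0],[0,0,0],[0,0,0]],"translation":[[0,0.015,0],[0,0.03,0],[0,0.03,-0.02],[0,0.03,-0.05],[0,0.03,-0.08],[-0.04,0.03,-0.08],[-0.08,0.03,-0.08],[-0.12,0.03,-0.08]],"gripper":[0,0,0,0,0,0,0,0]}'
python3 -c "
from g import *
d=get_image('side');t=get_image('top')
np.savez('side4.npz',**d);np.savez('top4.npz',**t)
blobs(d,'s',(5,150,120),(17,255,255),4,(150,110,290,230));blobs(t,'t',(5,150,120),(17,255,255),4,(150,170,250,260))
for ph in(-80,-90,-100,-104,-110):
  a=np.radians(ph);u=np.array([np.cos(a),np.sin(a)]);print(ph,[(proj(d,[*(C+k*u),z]).round(1).tolist(),proj(t,[*(C+k*u),z]).round(1).tolist()) for k,z in((0,.119),(.066,.122))])
A=cv2.resize(d['pixels'][110:220,170:290,::-1],None,fx=3.3,fy=3.3,interpolation=2);B=cv2.resize(t['pixels'][170:280,160:280,::-1],None,fx=3.3,fy=3.3,interpolation=2)
cv2.imwrite('pics/s4.png',np.hstack([A,B]))
rel([])"
```

```text
time: 9.3
tool_pos: [0.5561, 0.1072, 0.1469]
eef_rot: [[0.215, 0.977, 0.001], [0.977, -0.215, 0.0], [0.0, 0.001, -1.0]]
ft_force: [-1.0, -0.8, -0.1]
grip_width: 0.0005
grip_force: 0.0
s [233.7 153.4] [229, 144, 10, 20, 110]
t [203.4 218.7] [187, 212, 34, 12, 84]
t [204. 216.] [202, 216, 5, 1, 5]
t [210.5 216.8] [209, 216, 4, 2, 4]
-80 [([[232.8, 147.6]], [[191.1, 215.7]]), ([[245.4, 160.4]], [[217.2, 210.3]])]
-90 [([[232.8, 147.6]], [[191.1, 215.7]]), ([[240.8, 161.7]], [[217.6, 214.9]])]
-100 [([[232.8, 147.6]], [[191.1, 215.7]]), ([[235.9, 162.4]], [[217.2, 219.5]])]
-104 [([[232.8, 147.6]], [[191.1, 215.7]]), ([[233.9, 162.6]], [[216.9, 221.4]])]
-110 [([[232.8, 147.6]], [[191.1, 215.7]]), ([[230.9, 162.7]], [[216.1, 224.0]])]
t 9.4 tcp [0.555  0.1041 0.1469] F [-0.4  0.6 -0.5] w 0.0 j [4.0, 16.0, 90.0, -0.0, 74.0, 16.0]
yaw 77.27
rot []
tr []
```

View pics/s4.png

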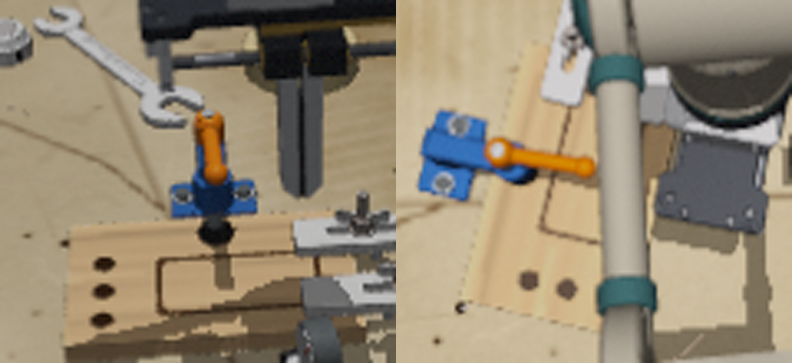

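The clamp lever is at about -101.5° in the world, which is q ≈ 2.50 and within the snug range. The side crop shows the shut fingertips at about (301,196), so I use that to get the tip height exactly.

```bash
python3 -c "
from g import *
d=load('side4');g=cv2.cvtColor(d['pixels'],cv2.COLOR_RGB2GRAY)
print('cols 252..269');print(*[str(y)+' '+str(g[y,252:270].tolist()) for y in range(160,174)],sep='\n')
s=get_state();p=np.array(s['tool_pos']);R=np.array(s['eef_rot'])
for dz in(-.024,-.027,-.03,-.033,-.036): print(dz,*[proj(d,p+R@[-.008,y,dz]).round(1).tolist() for y in(-.0125,0,.0125)],proj(d,p+R@[.008,0,dz]).round(1).tolist())"
```

```text
cols 252..269
160 [157, 156, 112, 74, 74, 76, 74, 74, 60, 15, 52, 74, 74, 73, 77, 93, 142, 142]
161 [158, 157, 113, 72, 74, 75, 75, 75, 61, 20, 54, 74, 75, 75, 73, 94, 146, 149]
162 [155, 155, 112, 67, 76, 76, 75, 75, 63, 19, 54, 73, 75, 74, 75, 96, 151, 153]
163 [156, 155, 136, 68, 74, 74, 74, 75, 61, 17, 44, 75, 75, 76, 76, 96, 151, 153]
164 [159, 158, 156, 75, 74, 74, 74, 76, 59, 17, 43, 73, 75, 76, 74, 96, 149, 151]
165 [164, 161, 159, 99, 75, 75, 75, 75, 61, 14, 44, 73, 76, 76, 75, 98, 151, 151]
166 [163, 162, 161, 122, 77, 74, 75, 73, 60, 15, 44, 73, 75, 75, 83, 123, 154, 155]
167 [159, 158, 159, 139, 90, 79, 76, 75, 60, 18, 44, 75, 74, 83, 127, 158, 154, 153]
168 [162, 161, 159, 158, 141, 111, 85, 75, 61, 17, 43, 74, 83, 127, 158, 157, 151, 152]
169 [163, 163, 163, 161, 160, 159, 128, 91, 74, 72, 73, 87, 125, 154, 155, 155, 154, 154]
170 [166, 167, 165, 164, 162, 161, 159, 142, 126, 156, 143, 140, 154, 154, 154, 155, 153, 153]
171 [165, 164, 163, 161, 159, 159, 158, 156, 155, 156, 158, 155, 155, 154, 154, 155, 153, 154]
172 [163, 163, 162, 160, 157, 159, 160, 157, 157, 157, 158, 158, 158, 158, 158, 157, 156, 151]
173 [157, 161, 161, 158, 157, 160, 161, 160, 162, 162, 161, 161, 163, 162, 161, 160, 160, 136]
-0.024 [[254.6, 174.2]] [[260.7, 173.7]] [[266.8, 173.3]] [[259.9, 169.0]]
-0.027 [[254.6, 173.0]] [[260.7, 172.5]] [[266.8, 172.1]] [[259.8, 167.9]]
-0.03 [[254.6, 171.8]] [[260.7, 171.4]] [[266.8, 170.9]] [[259.8, 166.7]]
-0.033 [[254.5, 170.6]] [[260.7, 170.2]] [[266.8, 169.7]] [[259.8, 165.5]]
-0.036 [[254.5, 169.4]] [[260.7, 169.0]] [[266.8, 168.5]] [[259.8, 164.3]]
```

```bash
python3 -c "
from g import *
rel([pose(.541,-.04,.147,90),pose(.541,-.04,.07,90)])"
```

```text
t 9.4 tcp [0.555  0.1041 0.1469] F [-0.4  0.6 -0.5] w 0.0 j [4.0, 16.0, 90.0, -0.0, 74.0, 16.0]
yaw 77.27
rot [[-0.0, 0.002, -0.222], [-0.0, 0.002, -0.222]]
tr [[-0.1436, 0.0181, 0.0002], [-0.1435, 0.0181, 0.0772]]
```

```bash
python3 -m jog '{"rot":[[0,0,-0.1],[0,0,-0.222],[0,0,-0.222],[0,0,-0.222],[0,0,-0.222],[0,0,-0.222],[0,0,-0.222],[0,0,-0.222]],"translation":[[-0.04,0.005,0],[-0.08,0.01,0],[-0.12,0.015,0],[-0.1436,0.018,0],[-0.1436,0.018,0.025],[-0.1436,0.018,0.05],[-0.1436,0.018,0.07],[-0.1436,0.018,0.074]],"gripper":[0,0,0,0,0,0,0,0]}'
python3 -m jog '{"rot":[[0,0,0],[0,0,0],[0,0,0],[0,0,0],[0,0,0],[0,0,0],[0,0,0],[0,0,0]],"translation":[[0,0,0.001],[0,0,0.0015],[0,0,0.002],[0,0,0.003],[0,0,0.004],[0,0,0.005],[0,0,0.006],[0,0,0.006]],"gripper":[0,0,0,0,0,0,0,0]}'
```

```text
time: 10.2
tool_pos: [0.5406, -0.0352, 0.0703]
eef_rot: [[-0.004, 1.0, -0.004], [1.0, 0.004, 0.002], [0.002, -0.004, -1.0]]
ft_force: [-0.4, -0.5, 0.8]
grip_width: 0.0004
grip_force: 0.0
time: 11.0
tool_pos: [0.5412, -0.0355, 0.0664]
eef_rot: [[-0.003, 1.0, -0.0], [1.0, 0.003, 0.0], [0.0, -0.0, -1.0]]
ft_force: [0.9, 0.4, -0.5]
grip_width: 0.0005
grip_force: 0.0
```

```bash
python3 -m jog '{"rot":[[0,0,0],[0,0,0],[0,0,0],[0,0,0],[0,0,0],[0,0,0],[0,0,0],[0,0,0]],"translation":[[0,0,0.0005],[0,0,0.001],[0,0,0.0015],[0,0,0.002],[0,0,0.0025],[0,0,0.003],[0,0,0.003],[0,0,0.003]],"gripper":[0,0,0,0,0,0,0,0]}'
```

```text
time: 11.8
tool_pos: [0.5414, -0.0356, 0.0636]
eef_rot: [[-0.003, 1.0, 0.0], [1.0, 0.003, 0.0], [0.0, 0.0, -1.0]]
ft_force: [-0.5, -0.6, -0.5]
grip_width: 0.0006
grip_force: 0.0
```

```bash
python3 -m jog '{"rot":[[0,0,0],[0,0,0],[0,0,0],[0,0,0],[0,0,0],[0,0,0],[0,0,0],[0,0,0]],"translation":[[0,0,0.0005],[0,0,0.001],[0,0,0.0015],[0,0,0.0015],[0,0,0.0015],[0,0,0.0015],[0,0,0.0015],[0,0,0.0015]],"gripper":[0,0,0,0,0,0,0,0]}'
```

```text
time: 12.6
tool_pos: [0.5413, -0.0355, 0.0621]
eef_rot: [[-0.003, 1.0, 0.0], [1.0, 0.003, 0.0], [0.0, 0.0, -1.0]]
ft_force: [0.9, 1.0, 0.1]
grip_width: 0.0004
grip_force: 0.0
```

```bash
python3 -m jog '{"rot":[[0,0,0],[0,0,0],[0,0,0],[0,0,0],[0,0,0],[0,0,0],[0,0,0],[0,0,0]],"translation":[[0,0,0.0005],[0,0,0.001],[0,0,0.0015],[0,0,0.0015],[0,0,0.0015],[0,0,0.0015],[0,0,0.0015],[0,0,0.0015]],"gripper":[0,0,0,0,0,0,0,0]}'
```

```text
time: 13.4
tool_pos: [0.5413, -0.0356, 0.0606]
eef_rot: [[-0.003, 1.0, 0.0], [1.0, 0.003, 0.0], [0.0, 0.0, -1.0]]
ft_force: [0.2, -0.7, -0.6]
grip_width: 0.0003
grip_force: 0.0
```

```bash
python3 -m jog '{"rot":[[0,0,0],[0,0,0],[0,0,0],[0,0,0],[0,0,0],[0,0,0],[0,0,0],[0,0,0]],"translation":[[0,0,0.0005],[0,0,0.001],[0,0,0.001],[0,0,0.001],[0,0,0.001],[0,0,0.001],[0,0,0.001],[0,0,0.001]],"gripper":[0,0,0,0,0,0,0,0]}'
```

```text
time: 14.2
tool_pos: [0.5414, -0.0356, 0.0596]
eef_rot: [[-0.003, 1.0, 0.0], [1.0, 0.003, 0.0], [0.0, 0.0, -1.0]]
ft_force: [-0.5, 0.8, 0.8]
grip_width: 0.0006
grip_force: 0.0
```

```bash
python3 -m jog '{"rot":[[0,0,0],[0,0,0],[0,0,0],[0,0,0],[0,0,0],[0,0,0],[0,0,0],[0,0,0]],"translation":[[0,0,0.0005],[0,0,0.001],[0,0,0.001],[0,0,0.001],[0,0,0.001],[0,0,0.001],[0,0,0.001],[0,0,0.001]],"gripper":[0,0,0,0,0,0,0,0]}'
```

```text
time: 15.0
tool_pos: [0.5413, -0.0356, 0.0586]
eef_rot: [[-0.003, 1.0, 0.0], [1.0, 0.003, 0.0], [0.0, 0.0, -1.0]]
ft_force: [-0.8, -0.1, -0.0]
grip_width: 0.0006
grip_force: 0.0
```

```bash
python3 -m jog '{"rot":[[0,0,0],[0,0,0],[0,0,0],[0,0,0],[0,0,0],[0,0,0],[0,0,0],[0,0,0]],"translation":[[0,0,0.0005],[0,0,0.001],[0,0,0.001],[0,0,0.001],[0,0,0.001],[0,0,0.001],[0,0,0.001],[0,0,0.001]],"gripper":[0,0,0,0,0,0,0,0]}'
```

```text
time: 15.8
tool_pos: [0.5414, -0.0356, 0.0579]
eef_rot: [[-0.003, 1.0, 0.0], [1.0, 0.003, 0.0], [0.0, 0.0, -1.0]]
ft_force: [-1.4, 0.5, 5.6]
grip_width: 0.0006
grip_force: 2.6
```

Contact with the header top (92 mm) comes at a reported z of about 0.058, so the tip offset is 34 mm. For the drag I need a reported z of about 0.013.

```bash
python3 -m jog '{"rot":[[0,0,0],[0,0,0],[0,0,0],[0,0,0],[0,0,0],[0,0,0],[0,0,0],[0,0,0]],"translation":[[0,0,-0.02],[0,0,-0.037],[-0.002,-0.02,-0.037],[-0.004,-0.042,-0.037],[-0.004,-0.042,-0.037],[-0.004,-0.042,-0.02],[-0.004,-0.042,0],[-0.004,-0.042,0.015]],"gripper":[0,0,0,0,0,0,0,0]}'
python3 -c "
from g import *
rel([pose(.4993,-.04,.013,90)])"
```

```text
time: 16.6
tool_pos: [0.5001, -0.0397, 0.0414]
eef_rot: [[-0.003, 1.0, 0.001], [1.0, 0.003, 0.0], [0.0, 0.001, -1.0]]
ft_force: [0.4, -0.6, 0.3]
grip_width: 0.0006
grip_force: 0.0
t 16.6 tcp [ 0.5001 -0.0397  0.0414] F [ 0.4 -0.6  0.3] w 0.0006 j [-13.0, 16.0, 106.0, 0.0, 58.0, -13.0]
yaw 90.16
rot [[0.001, -0.0, 0.003]]
tr [[-0.0003, -0.0008, 0.0284]]
```

```bash
python3 -m jog '{"rot":[[0,0,0.003],[0,0,0.003],[0,0,0.003],[0,0,0.003],[0,0,0.003],[0,0,0.003],[0,0,0.003],[0,0,0.003]],"translation":[[0,-0.001,0.01],[0,-0.001,0.018],[0,-0.001,0.024],[0,-0.001,0.028],[0,-0.001,0.029],[0,-0.001,0.029],[0,-0.001,0.029],[0,-0.001,0.029]],"gripper":[0,0,0,0,0,0,0,0]}'
python3 -c "
from g import *
rel([pose(.4993,y,.0128,90) for y in (-.055,-.12,-.31)])"
```

```text
time: 17.4
tool_pos: [0.4987, -0.0398, 0.014]
eef_rot: [[0.0, 1.0, 0.001], [1.0, -0.0, -0.0], [-0.0, 0.001, -1.0]]
ft_force: [-0.5, 0.3, -0.1]
grip_width: 0.0004
grip_force: 0.0
t 17.4 tcp [ 0.4987 -0.0398  0.014 ] F [-0.5  0.3 -0.1] w 0.0004 j [-13.0, 18.0, 109.0, 0.0, 54.0, -13.0]
yaw 90.0
rot [[0.001, 0.0, -0.0], [0.001, 0.0, -0.0], [0.001, 0.0, -0.0]]
tr [[-0.0152, 0.0006, 0.0012], [-0.0802, 0.0006, 0.0012], [-0.2702, 0.0006, 0.0012]]
```

```bash
python3 -m jog '{"rot":[[0,0,0],[0,0,0],[0,0,0],[0,0,0],[0,0,0],[0,0,0],[0,0,0],[0,0,0]],"translation":[[-0.008,0,0.001],[-0.018,0,0.001],[-0.028,0,0.001],[-0.038,0,0.001],[-0.048,0,0.001],[-0.058,0,0.001],[-0.068,0,0.001],[-0.078,0,0.001]],"gripper":[0,0,0,0,0,0,0,0]}'
```

```text
time: 18.2
tool_pos: [0.4983, -0.1177, 0.0126]
eef_rot: [[0.002, 1.0, 0.0], [1.0, -0.002, 0.002], [0.002, 0.0, -1.0]]
ft_force: [1.0, 12.1, 9.6]
grip_width: 0.0
grip_force: 6.5
```

```bash
python3 -c "
from g import *
d=get_image('side');blobs(d,'s',(0,0,0),(180,255,45),20,(255,265,310,365))
rel([pose(.4988,y,.0132,90) for y in (-.19,-.31)])"
```

```text
s [275.8 277.6] [255, 265, 39, 44, 548]
s [286.6 325.9] [283, 319, 9, 15, 96]
s [299.5 354.2] [296, 347, 8, 15, 92]
t 18.25 tcp [ 0.4986 -0.1184  0.0127] F [-0.1  3.8  0.7] w 0.0001 j [-21.0, 19.0, 107.0, 0.0, 54.0, -21.0]
yaw 89.86
rot [[0.0, -0.002, -0.002], [0.0, -0.002, -0.002]]
tr [[-0.0716, 0.0004, -0.0006], [-0.1916, 0.0007, -0.0009]]
```

```bash
python3 -m jog '{"rot":[[0,0,0],[0,0,0],[0,0,0],[0,0,0],[0,0,0],[0,0,0],[0,0,0],[0,0,0]],"translation":[[-0.009,0.0005,0],[-0.018,0.0005,0],[-0.028,0.0005,0],[-0.038,0.0005,0],[-0.048,0.0005,0],[-0.058,0.0005,0],[-0.068,0.0005,0],[-0.078,0.0005,0]],"gripper":[0,0,0,0,0,0,0,0]}'
```

```text
time: 19.05
tool_pos: [0.4982, -0.1947, 0.0124]
eef_rot: [[0.001, 1.0, -0.001], [1.0, -0.001, 0.003], [0.003, -0.001, -1.0]]
ft_force: [-0.1, 2.2, 1.5]
grip_width: 0.0009
grip_force: 1.2
```

```bash
python3 -m jog '{"rot":[[0,0,0],[0,0,0],[0,0,0],[0,0,0],[0,0,0],[0,0,0],[0,0,0],[0,0,0]],"translation":[[-0.009,0,0],[-0.018,0,0],[-0.028,0,0],[-0.038,0,0],[-0.048,0,0],[-0.058,0,0],[-0.068,0,0],[-0.078,0,0]],"gripper":[0,0,0,0,0,0,0,0]}'
```

```text
time: 19.85
tool_pos: [0.4989, -0.2752, 0.0126]
eef_rot: [[-0.0, 1.0, 0.0], [1.0, 0.0, -0.001], [-0.001, 0.0, -1.0]]
ft_force: [-0.3, 0.2, 1.4]
grip_width: 0.0004
grip_force: 0.5
```

```bash
python3 -c "
from g import *
rel([pose(.4988,y,.0132,90) for y in (-.31,-.32)])"
```

```text
t 19.85 tcp [ 0.4989 -0.2752  0.0126] F [-0.3  0.2  1.4] w 0.0004 j [-36.0, 23.0, 100.0, -0.0, 57.0, -36.0]
yaw 90.01
rot [[0.0, 0.001, 0.0], [0.0, 0.001, 0.0]]
tr [[-0.0348, -0.0001, -0.0006], [-0.0448, -0.0001, -0.0006]]
```

```bash
python3 -m jog '{"rot":[[0,0,0],[0,0,0],[0,0,0],[0,0,0],[0,0,0],[0,0,0],[0,0,0],[0,0,0]],"translation":[[-0.009,0,0],[-0.018,0,0],[-0.025,0,0],[-0.029,0,0],[-0.029,0,0],[-0.029,0,-0.03],[-0.029,0,-0.07],[-0.029,0,-0.11]],"gripper":[0,0,0,0,0,0,0,0]}'
```

```text
time: 20.65
tool_pos: [0.4983, -0.3019, 0.1232]
eef_rot: [[-0.0, 1.0, -0.001], [1.0, 0.0, 0.001], [0.001, -0.001, -1.0]]
ft_force: [0.7, -0.2, 1.1]
grip_width: 0.0002
grip_force: 0.0
```

```bash
python3 -m jog '{"rot":[[0,0,0],[0,0,0],[0,0,0],[0,0,0],[0,0,0],[0,0,0],[0,0,0],[0,0,0]],"translation":[[0.02,-0.04,-0.03],[0.05,-0.08,-0.05],[0.08,-0.12,-0.05],[0.1,-0.16,-0.05],[0.11,-0.19,-0.05],[0.11,-0.19,-0.05],[0.11,-0.19,-0.05],[0.11,-0.19,-0.05]],"gripper":[0,0,0,0,0,0,0,0]}'
python3 -c "
from g import *
d=get_image('side');t=get_image('top')
blobs(d,'red',(0,150,80),(4,255,255),5,(235,200,340,300))
blobs(d,'s',(5,150,120),(17,255,255),4,(150,110,290,230));blobs(d,'dk',(0,0,0),(180,255,45),15,(250,265,330,375))
A=cv2.resize(d['pixels'][120:380,180:320,::-1],None,fx=2.2,fy=2.2,interpolation=2);B=cv2.resize(t['pixels'][150:300,160:430,::-1],None,fx=1.75,fy=1.75,interpolation=2)
c=np.zeros((572,800,3),np.uint8);c[:A.shape[0],:A.shape[1]]=A;c[:B.shape[0],315:315+B.shape[1]]=B
E=cv2.resize(t['pixels'][205:245,280:430,::-1],None,fx=3.2,fy=3.2,interpolation=2);c[300:300+E.shape[0],315:315+E.shape[1]]=E
cv2.imwrite('pics/fin.png',c);rel([])"
```

```text
time: 21.45
tool_pos: [0.3101, -0.1935, 0.1728]
eef_rot: [[-0.0, 1.0, 0.001], [1.0, 0.0, -0.001], [-0.001, 0.001, -1.0]]
ft_force: [0.1, 0.4, 0.3]
grip_width: 0.0006
grip_force: 0.0
red [249.4 243.6] [246, 238, 8, 13, 71]
s [233.6 153.5] [229, 144, 10, 21, 114]
dk [269.2 295.6] [264, 289, 12, 14, 101]
dk [279.9 319.4] [274, 312, 13, 16, 124]
dk [291.7 346.1] [286, 338, 13, 17, 127]
t 21.55 tcp [ 0.31   -0.1934  0.1725] F [ 0.6 -0.3  0.7] w 0.0005 j [-43.0, -3.0, 108.0, 0.0, 75.0, -43.0]
yaw 90.02
rot []
tr []
```

View pics/fin.png

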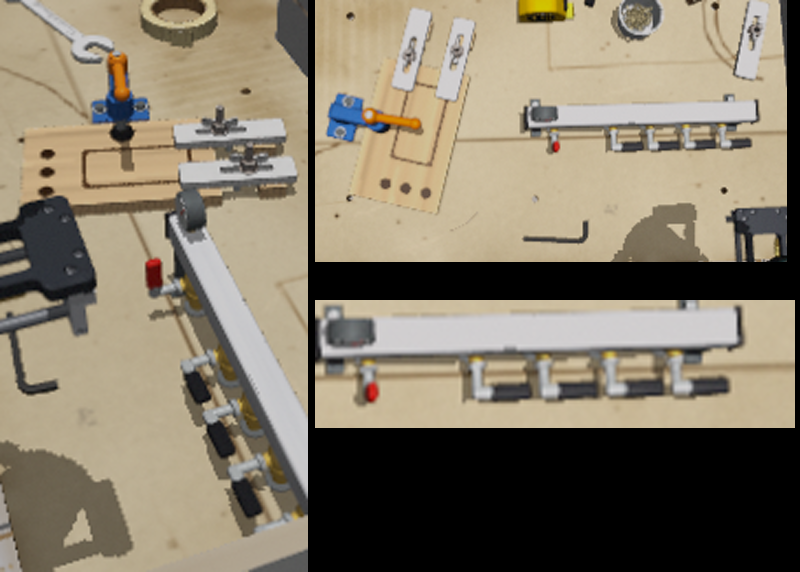

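The final picture shows all four black levers lying flat toward -y (top strip, row about 387). The red lever is upright at (371,390), the clamp lever points away from the column, and nothing else appears to have moved.

```bash
python3 -c "
from plant import *
print(close_job())"
```

```text
the job is handed in; nothing more can be done
None
```

The job is handed in at about 21.5 s: the panel was clamped first (lever at about 2.50 rad, snug), then all four black valve levers were swept flat in one drag; the red lever stayed upright and nothing else looked moved in the last picture.

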